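# Hold the spring clamp open around the card's edge

## Task

The cabinet's upper drawer was left open and is in the way of the glued card's free edge: push it fully home until it seats at its catch. Then squeeze the spring clamp wide open by its grips, lift it and bring its gaping jaws around the card's upright free edge, about half-way up, one tip well in over each face and clear of it, without bumping the card or knocking anything about. Finish while holding it there, squeezed open and steady, so that I can slip packing strips under the tips: do not let it close or let go.

Things in the scene. Friction and masses are not known exactly. Their poses are not given: they have to be found in the camera images.
- cabinet: Grey steel bench-top cabinet with two drawers one above the other, 240 deep (x) x 200 wide (y) x 125 mm high, fixed on the bench. Origin: centre of its underside; its front faces its own -x. The lower drawer is shut and stays so; the shut drawers' faces lie 128 mm in front of (-x of) the origin.
- drawer_face (a point): Point on the outer face of the upper drawer's front panel, at mid-width, 105 mm above the bench; moves with the drawer, axes as the cabinet's. The panel is 190 wide and reaches from 68 to 120 mm above the bench. A steel finger lip 60 wide and 4 mm thick stands 10 mm out of it at mid-width, 73 to 77 mm above the bench; above the lip the face is flat to within 2 mm.
- drawer (a joint): How far the upper drawer is pulled out, m: 0 is home, against its stop; it slides along the cabinet's x axis and opens to -x. It slides with about 1 to 2 N; over the last 13 mm it must be pushed over a spring roller catch (about 6 N), and from about 5 mm the roller draws it home by itself and keeps it there.
- card_edge (a point): Middle of the upright free edge of the card, 85 mm above the bench. x points out of the card past the edge, in the card's plane; y is square to its faces; z up. The edge looks into the space in front of the cabinet's drawers.
- card_stand: The card (glued-up greyboard 4 mm thick, 160 wide, top 156 mm above the bench) fixed upright in a slotted wooden block 100 x 70 x 34 mm high. Origin on the bench below the card's mid-width, 80 mm behind the free edge; axes as card_edge's. The block ends 50 mm behind the free edge, which overhangs freely.
- clamp_pin (a point): Spring clamp 121 mm long, 30 mm high, lying on its side on the bench: pressed steel with black rubber grips and tips. This point is on its pin, 15 mm above its underside. x points to the jaw tips (end 49 mm from the pin), -x to the grips (end 72 mm from it), z along the pin, up. Axes of the half at +y; when shut, x is the middle line, and opening turns each half by half the opening.
- clamp_grips (a point): Point midway between the two grips of the shut clamp, 50 mm behind the pin, 15 mm above the underside; axes as clamp_pin's. Here the grips' outer faces are 60 mm apart when shut (75 mm at the ends, splayed) and about 24 mm apart and parallel when fully open. Squeezing them here takes about 8 N to begin opening, about 17 N to open fully.
- clamp_spread (a joint): How far the clamp is opened against its spring, rad: 0 shut (tips touching), 0.66 fully open at its stop (tips about 28 mm apart). It springs shut when released.
- tip_left (a point): Inner face of the rubber jaw tip of the half at +y, 43 mm ahead of the pin. The tip is 12 long, 9 thick and 24 mm high.
- tip_right (a point): The same on the other half (-y).
- glue: Bystander: white glue bottle, 56 mm in diameter, 160 mm high, standing; origin at the centre of its underside.
- tape: Bystander: roll of paper tape lying flat, 96 mm in diameter, 25 mm high; origin at the centre of its underside.
- sander: Bystander: cork sanding block 110 x 62 x 32 mm, origin at the centre of its underside.

How it is judged (in metres and radians):
On the way:
1. the upper drawer is home at its catch (value of joint drawer below 0.003 m), for 0.3 s.
At the end, for the whole second after the job is handed in: Drawer home within 3 mm. Clamp held still by the fingers alone, spread over 0.35 rad, pin within 40 mm of half-way up the card and outside its edge; tip middles 8 mm or more past the edge, one on each side, 2 mm clear of the faces; no touch on card, stand or cabinet (value of joint drawer below 0.003 m and value of joint clamp_spread above 0.35 rad and x of each of tip_left, tip_right in the frame of card_edge below -0.008 m and ((y of tip_left in the frame of card_edge above 0.004 m and y of tip_right in the frame of card_edge below -0.004 m) or (y of tip_left in the frame of card_edge below -0.004 m and y of tip_right in the frame of card_edge above 0.004 m)) and x of clamp_pin in the frame of card_edge above 0 m and z of clamp_pin in the frame of card_edge between -0.04 and 0.04 m and contact force between clamp and card_stand below 0.3 N and contact force between clamp and cabinet below 0.3 N and contact force between the fingers and clamp above 4 N and linear speed of clamp below 0.03 m/s); the arm keeps its last pose, push and grip.
It fails at once if the card or its stand is bumped (over 8 N) (contact force between card_stand and clamp above 8 N or contact force between card_stand and the arm above 8 N or contact force between card_stand and the fingers above 8 N).
It fails at once if a bystander is knocked over or shifted by more than 30 mm (distance of any of glue, tape, sander from where it was at the start of the episode above 0.03 m or angle between glue's own z axis and vertical above 0.5 rad).
It also fails if it takes over 72 s, if anything falls off the work surface, if the arm or the gripper's body presses on something with over 40 N, if the wrist force passes 120 N, or if a joint passes its speed limit or range.

## Robot

A 6-joint arm with a two-finger parallel gripper is mounted at the origin on the work surface. World frame = base frame: x ahead of the robot, y to its left, z up, the work surface at z = 0. Lengths are in mm, angles in rad, forces in N, time in s.
With the tool pointing down it reaches from about 400 to 825 mm from the base axis. Payload 7 kg.
Tool frame: the origin (TCP) lies at the very end of the fingers, on their centre line; the grasp point (between the pads) lies 19 mm behind it; z points along the fingers, y is the line along which they close (so a half turn about z gives the same grasp; the last joint's range is limited). The gripper opens to 88 mm and grips with 3 to 60 N. Pads are 19 mm wide; open, the fingers measure 130 mm over their backs; the gripper's body (78 mm by 193 mm) begins 47 mm behind the grasp point.
Start: joints at [-0.899, 0.359, 0.012, 0, -1.224, -0.288], TCP at [252.724, -625.88, 226.561] pointing down, gripper open.
Joint ranges: [-3.07, 3.07], [-1.43, 2.12], [-1.02, 1.25], [-3.03, 1.67], [-3.05, -0], [-3.03, 3.03]. Speed limits (rad/s): [2.39, 2.39, 3.01, 3.14, 3.14, 3.14].

## Interface

Orientations are given as a unit quaternion [x, y, z, w].
In Python, from plant import bot gives the robot as it stands. Calls block until the motion is done:
- bot.move_ptp(position, orientation): joint-space move of the TCP to a pose.
- bot.line_to(position, velocity=150, ori=None): straight line of the TCP; ori=None keeps the orientation; velocity is the mean speed in mm/s.
- bot.move_joints(angles): joint-space move.
- bot.move_gripper(opening, force=None): finger opening in mm; force is the grip in N (None keeps the last); returns when the fingers have stopped.
- bot.pause(seconds).
- bot.solve_ik(position, orientation): joint angles nearest the present ones, or None.
- bot.read_state(): the state.
- bot.camera(name): name is "side" or "top" or "wrist"; returns the picture (384x512x3 uint8, red, green, blue); there is no depth.
- bot.get_calibration(name): a dict with "fx", "fy", "cx", "cy" (pixels), "view" (4x4, takes a point from world to camera coordinates); the wrist camera has in their place "T_tool_cam" (4x4, takes a point from camera to tool coordinates, whose origin is the TCP and whose axes are the flange's). Camera axes: x right, y up, looking along -z (the intrinsics and any distortion apply to the point x, -y, -z); pixel columns grow to the right and rows downward; lengths in mm; the calibration is good to about 2 mm. The wrist camera is an equidistant fisheye: a pixel r from the principal point sees the ray r / f radians off the axis. A picture is of the moment at which its call begins: read the wrist's pose just before it. get_calibration takes no time and is no camera call.
A pose or a line that the arm cannot do raises bot.Unreachable and nothing moves.
- bot.close_job(): hands the job in; it is judged then, once.
The state is a dict: "t": time; "joint_pos": joint angles; "qvel": joint speeds; "tau": joint torques, N m; "tcp_pos": TCP position; "eef_rot": TCP orientation; "contact_force": force on the tool from outside, world axes, zero at the start; "moment": the same for the moment, N m; "width": finger opening in mm; "finger_force": force on a finger pad.
Only numpy, scipy, OpenCV 4.12 (cv2) and the standard library are available. Lean on these libraries where they do the work, as an engineer would, in place of code of your own. Each camera call takes 0.05 s, during which the arm holds its last target. There are 200 camera calls.

## Working session

There is one attempt and no reset: what is moved stays moved. The work goes in short steps, each a Python script; the robot and the scene stay as the last script left them, time stands still between calls to the robot, and variables do not carry over. Pictures are saved under pics/ and viewed, at most 10 in all, crops included, and the job is handed in when it is done.

```bash
ls; mkdir -p pics
python3 - <<'E'
from plant import bot
import cv2,numpy as np
s=bot.read_state();print(s)
for n in("top","side"):
    im=bot.camera(n);cv2.imwrite(f"pics/{n}0.png",cv2.resize(im[:,:,::-1],(800,600),interpolation=cv2.INTER_CUBIC));np.save(f"pics/{n}0.npy",im)
    c=bot.get_calibration(n);print(n,{k:(np.round(v,4).tolist() if hasattr(v,'shape') else v) for k,v in c.items()})
c=bot.get_calibration("wrist");print(c)
E
```

```text
pics
{'t': 0.0, 'joint_pos': array([-8.98884108e-01,  3.59400194e-01,  1.10794137e-02, -3.65389465e-04,
       -1.22409313e+00, -2.88096989e-01]), 'qvel': array([-8.26069443e-04, -2.27581959e-04,  7.36152006e-05, -8.85732687e-05,
       -5.63247557e-06, -4.67316549e-04]), 'tau': array([ 3.03870647e-04, -5.82716775e+01,  2.93062162e+01,  6.99715465e+00,
        7.05628467e-03, -1.24163557e-04]), 'tcp_pos': array([ 252.56195959, -625.45147382,  225.62027613]), 'eef_rot': array([-1.90670694e-01,  9.81653708e-01,  7.96713807e-04, -2.21123916e-04]), 'contact_force': array([ 0.90315131, -0.29365794, -0.25848792]), 'moment': array([0.00755123, 0.00620866, 0.05269662]), 'finger_force': 0.0, 'width': 87.51774665178837}
top {'fx': 348.04595686843066, 'fy': 348.04595686843066, 'cx': 260.79950237286215, 'cy': 188.72169396774078, 'view': [[0.0184, -0.9998, 0.0088, 79.739], [0.9831, 0.0197, 0.1818, -633.9005], [-0.182, 0.0053, 0.9833, -897.868], [0.0, 0.0, 0.0, 1.0]]}
side {'fx': 355.266722473704, 'fy': 355.266722473704, 'cx': 256.4542282327712, 'cy': 189.55086385671413, 'view': [[-0.739, -0.6737, 0.0033, 537.9995], [0.5103, -0.5566, 0.6556, -325.5908], [-0.4398, 0.4862, 0.7551, -1036.804], [0.0, 0.0, 0.0, 1.0]]}
{'fx': 297.3186396354542, 'fy': 297.3186396354542, 'cx': 255.6963236842095, 'cy': 190.98565913905014, 'T_tool_cam': array([[-8.79295638e-04,  9.61004226e-01,  2.76532285e-01,
         7.45648101e+01],
       [ 9.99999601e-01,  8.00732222e-04,  3.97017794e-04,
         2.13320513e-01],
       [ 1.60107467e-04,  2.76532523e-01, -9.61004546e-01,
        -1.57742239e+02],
       [ 0.00000000e+00,  0.00000000e+00,  0.00000000e+00,
         1.00000000e+00]])}
```

View pics/top0.png

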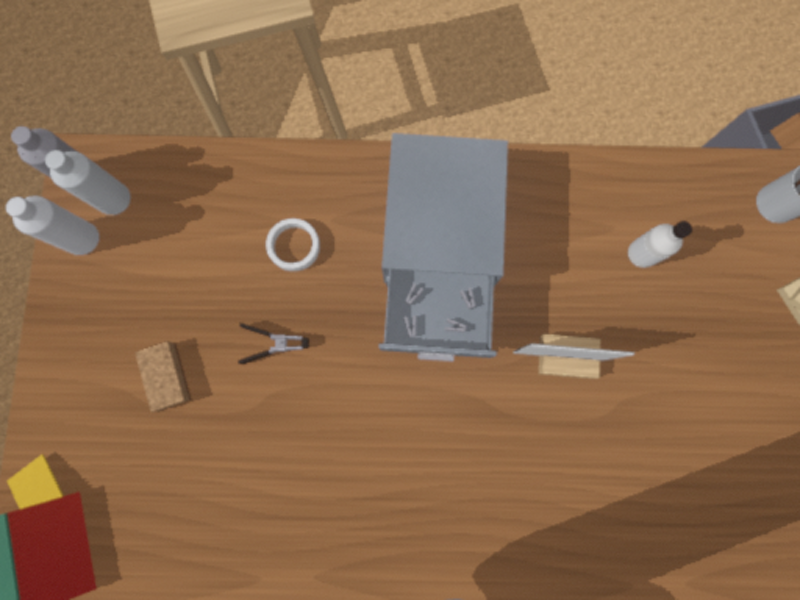

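View pics/side0.png

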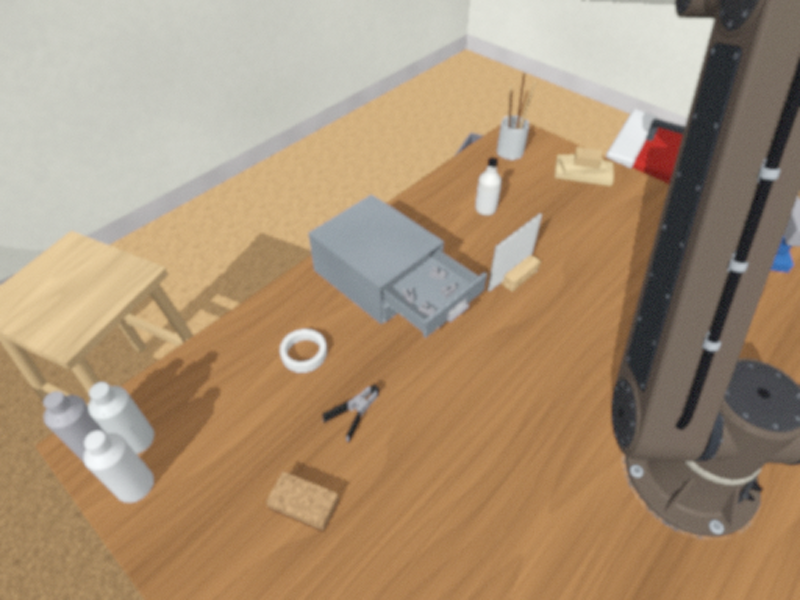

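Top view (800×600 px): the clamp has its grip ends at (240,325) and (241,362) and its tip at (309,343). The open drawer's front runs from (381,347) to (495,353), and the card's free edge is at about (516,351), facing left (+y). The side view agrees.

```bash
cat > h.py <<'E'
from plant import bot
import numpy as np,cv2
from scipy.spatial.transform import Rotation as R
def ray(n,u,v,st=None):
    c=bot.get_calibration(n)
    a,b=(u-c["cx"])/c["fx"],(v-c["cy"])/c["fy"]
    if n=="wrist":
        r=np.hypot(a,b); s=np.sin(r)/max(r,1e-9); d=np.array([a*s,-b*s,-np.cos(r)])
        T=c["T_tool_cam"]; Rw=R.from_quat(st["eef_rot"]).as_matrix()
        return st["tcp_pos"]+Rw@T[:3,3], Rw@T[:3,:3]@d
    V=np.array(c["view"]);Rv=V[:3,:3]
    return -Rv.T@V[:3,3], Rv.T@np.array([a,-b,-1])
def onz(n,u,v,z,st=None):
    o,d=ray(n,u,v,st); return o+d*(z-o[2])/d[2]
def q(yaw,th=0):  # tool down, tool y at yaw from world y
    return (R.from_euler('z',yaw)*R.from_quat([1,0,0,0])).as_quat()
E
python3 - <<'E'
from h import *
P=lambda u,v,z:np.round(onz("top",u*.64,v*.64,z)).tolist()
for n,u,v,z in [("gripA",240,325,15),("gripB",241,362,15),("tip",309,343,15),("pin",284,343,30),("drL",381,347,120),("drR",495,353,120),("lip",437,358,75),
 ("cabFL",385,268,125),("cabFR",503,274,125),("cabBL",393,135,125),("cabBR",507,142,125),("cardedge",516,351,156),("cardfar",633,354,156),("sander",165,372,32),("tape",293,245,25)]: print(n,P(u,v,z))
for y in (0,np.pi/2,-np.pi/2):
    for p in ([500,0,200],[500,250,30],[500,-50,150]): print(y,p,bot.solve_ik(p,q(y)))
im=np.load("pics/top0.npy")[:,:,::-1]
cv2.imwrite("pics/card.png",np.hstack([cv2.resize(im[205:245,320:410],None,fx=5,fy=5),cv2.resize(im[200:240,145:205],None,fx=5,fy=5)]))
E
```

```text
gripA [579.0, 394.0, 15.0]
gripB [512.0, 388.0, 15.0]
tip [548.0, 268.0, 15.0]
pin [546.0, 309.0, 30.0]
drL [534.0, 133.0, 120.0]
drR [528.0, -51.0, 120.0]
lip [522.0, 40.0, 75.0]
cabFL [664.0, 130.0, 125.0]
cabFR [658.0, -64.0, 125.0]
cabBL [900.0, 122.0, 125.0]
cabBR [891.0, -74.0, 125.0]
cardedge [529.0, -77.0, 156.0]
cardfar [528.0, -258.0, 156.0]
sander [491.0, 514.0, 32.0]
tape [728.0, 305.0, 25.0]
0 [500, 0, 200] [ 0.39369137  0.08930463 -0.40505066  0.         -1.07644103  1.17710496]
0 [500, 250, 30] [ 8.13865277e-01  3.76665410e-01 -4.79537040e-01  4.44089210e-16
 -7.14593876e-01  7.56931050e-01]
0 [500, -50, 150] [ 0.29196216  0.14173392 -0.47022836  0.         -0.95883405  1.27883416]
1.5707963267948966 [500, 0, 200] [ 0.39369137  0.08930463 -0.40505066  0.         -1.07644103  2.74790128]
1.5707963267948966 [500, 250, 30] [ 0.81386528  0.37666541 -0.47953704  0.         -0.71459388  2.32772738]
1.5707963267948966 [500, -50, 150] [ 0.29196216  0.14173392 -0.47022836  0.         -0.95883405  2.84963049]
-1.5707963267948966 [500, 0, 200] [ 0.39369137  0.08930463 -0.40505066  0.         -1.07644103 -0.39369137]
-1.5707963267948966 [500, 250, 30] [ 0.81386528  0.37666541 -0.47953704  0.         -0.71459388 -0.81386528]
-1.5707963267948966 [500, -50, 150] [ 0.29196216  0.14173392 -0.47022836  0.         -0.95883405 -0.29196216]
```

View pics/card.png

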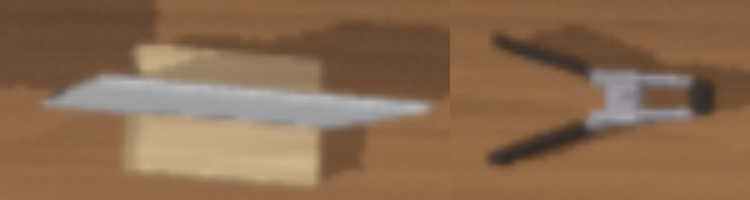

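Run:
```python
from h import *
a=onz("top",340,220.4,156);b=onz("top",406,225.6,156);print("card top",a,b,np.linalg.norm(a-b))
for z in(0,10,20,34):print(z,onz("top",328.4,225.6,z),onz("top",387,230.2,z))
for n,u,v,z in[("gA",490,38,15),("gB",490,160,15),("tip",714,97,15),("pinblk",618,97,30)]:print(n,onz("top",145+(u-450)/5,200+v/5,z))
# hover looks
bot.move_gripper(0,60)
bot.move_ptp([420,40,200],q(-np.pi/2))
st=bot.read_state();im=bot.camera("wrist");print(st["t"],st["tcp_pos"],st["contact_force"])
np.save("pics/w1.npy",im);cv2.imwrite("pics/w1.png",cv2.resize(im[:,:,::-1],(800,600),interpolation=cv2.INTER_CUBIC))
import pickle;pickle.dump(st,open("pics/w1.pkl","wb"))
```

```text
card top [ 539.87281155 -100.88695101  156.        ] [ 530.34651334 -260.63076421  156.        ] 160.02761078090185
0 [ 539.44592784 -103.94407218    0.        ] [ 529.51133495 -271.62118885    0.        ]
10 [ 538.63301297 -101.9300045    10.        ] [ 528.79802234 -267.92602374   10.        ]
20 [537.82009811 -99.91593683  20.        ] [ 528.08470973 -264.23085863   20.        ]
34 [536.68201729 -97.09624209  34.        ] [ 527.08607207 -259.05762747   34.        ]
gA [579.65708008 396.1387156   15.        ]
gB [510.99106917 391.01551657  15.        ]
tip [548.65030721 267.66484759  15.        ]
pinblk [546.2503605  318.25963491  30.        ]
3.9667 [420.21328628  39.65685377 199.99278627] [-0.33816378  0.61206552 -0.02413972]
```

View pics/w1.png

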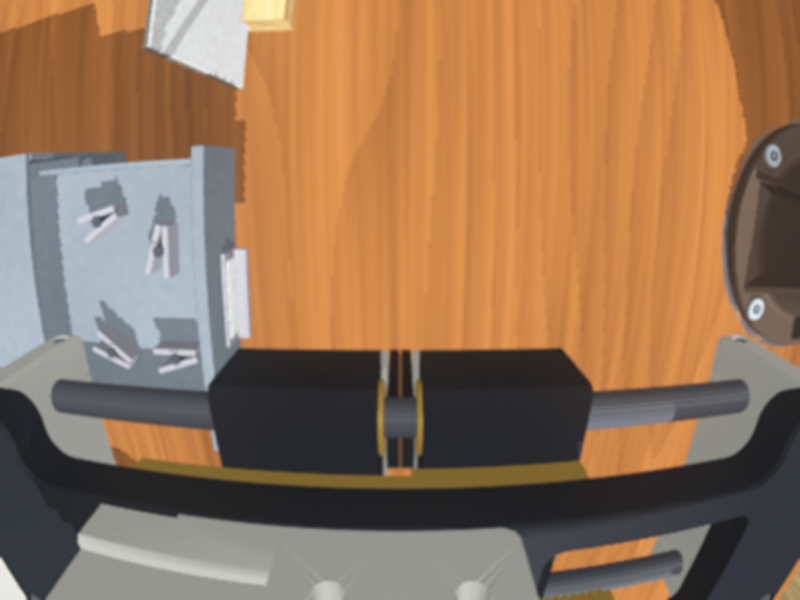

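Wrist view: the drawer is ahead of the fingers with its front at about column 215–235. The card's free corner is at (147–242, 48–88), to the right of the drawer and clear of it. The card's top length measures 160.0 mm, as given. The cabinet is yawed about −0.033 rad, and the drawer is about 120 mm out. Next I'll push the drawer.

Run:
```python
from h import *
yw=-.033; o=q(-np.pi/2+yw); d=np.array([np.cos(yw),np.sin(yw),0])
f=np.array([531,41,92.])
bot.move_ptp(f-60*d,o)
b=np.mean([bot.read_state()["contact_force"]],axis=0)
def F(): return (bot.read_state()["contact_force"]-b)@d
bot.line_to(f+60*d,80); print("mid",F(),bot.read_state()["tcp_pos"])
s=60
while s<120:
    s+=5 if s<80 else 2.5
    bot.line_to(f+s*d,40); fx=F(); print(s,round(fx,1),end="; ")
    if fx<-15: break
st=bot.read_state();print(st["t"],st["tcp_pos"],st["contact_force"])
im=bot.camera("top");cv2.imwrite("pics/t2.png",cv2.resize(im[70:250,220:400,::-1],(600,600)))
```

```text
mid 0.16682965905385813 [591.0745852   39.30121033  92.30071621]
65 0.4; 70 0.3; 75 0.3; 80 0.4; 82.5 -0.0; 85.0 -0.3; 87.5 -0.2; 90.0 -0.4; 92.5 -2.6; 95.0 -4.5; 97.5 -3.8; 100.0 0.7; 102.5 0.5; 105.0 -1.7; 107.5 -11.4; 110.0 -20.0; 10.3167 [635.84947923  37.34842062  91.78796177] [-20.21846306   5.67509655  15.01302977]
```

The force trace shows the catch clearly: about 4.5 N over the hump, then a drop, then 20 N against the stop. Next I'll retreat and hover over the clamp.

Run:
```python
from h import *
import pickle
st=bot.read_state();p=st["tcp_pos"]
bot.line_to(p+[-60,2,0],150); bot.line_to(p+[-60,2,90],200)
o=q(-np.pi/2+.026)
bot.move_ptp([546.5,369,150],o); bot.move_gripper(88,20)
st=bot.read_state();im=bot.camera("wrist");print(st["t"],st["tcp_pos"],st["width"])
pickle.dump((st,im),open("pics/w3.pkl","wb"));cv2.imwrite("pics/w3.png",cv2.resize(im[:,:,::-1],(800,600),interpolation=cv2.INTER_CUBIC))
```

```text
14.25 [546.49974975 368.97459941 150.01323023] 87.69220932477451
```

View pics/w3.png

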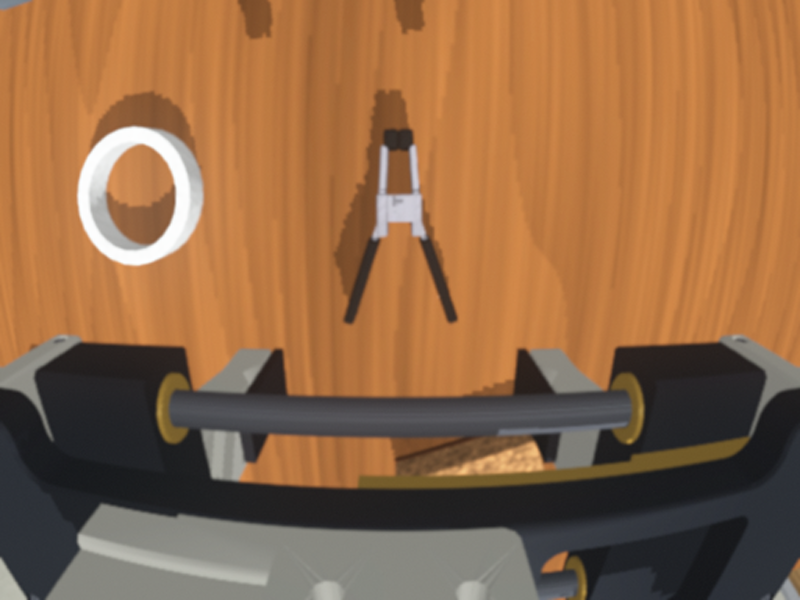

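Wrist view: the clamp lies straight ahead. The tip end is at (398,129), the grip ends are at (350,322) and (452,320), and the gap is well inside the open fingers.

Run:
```python
from h import *
import pickle
st,im=pickle.load(open("pics/w3.pkl","rb"))
for n,u,v,z in[("tip",398,129,27),("tip0",398,129,15),("gA",349,323,27),("gB",453,321,27),("gA0",349,323,15),("gB0",453,321,15),("pin",401,209,30),("jl",381,190,25),("jr",419,190,25),("root",374,240,25),("root",427,238,25)]:
    print(n,onz("wrist",u*.64,v*.64,z,st).round(1))
```

```text
tip [549.9 270.8  27. ]
tip0 [550.  269.8  15. ]
gA [578.4 392.5  27. ]
gB [511.8 389.5  27. ]
gA0 [579.7 396.7  15. ]
gB0 [510.2 393.5  15. ]
pin [546.9 318.9  30. ]
jl [559.3 308.   25. ]
jr [536.3 307.5  25. ]
root [563.  338.9  25. ]
root [530.5 336.8  25. ]
```

Run:
```python
from h import *
import pickle
o=q(-np.pi/2+.038)
bot.move_ptp([545.7,369.5,80],o); bot.line_to([545.7,369.5,3],60)
for w,f in((64,35),(50,35),(38,35),(28,35),(20,35)):
    bot.move_gripper(w,f); s=bot.read_state(); print(w,round(s["width"],1),round(s["finger_force"],1),s["contact_force"].round(1),round(s["t"],1))
bot.line_to([545.7,369.5,60],40)
bot.pause(.3)
st=bot.read_state();im=bot.camera("wrist");print(st["t"],st["tcp_pos"],st["width"],st["finger_force"],st["contact_force"])
pickle.dump((st,im),open("pics/w4.pkl","wb"));cv2.imwrite("pics/w4.png",cv2.resize(im[:,:,::-1],(800,600),interpolation=cv2.INTER_CUBIC))
```

```text
64 64.1 6.6 [0.4 1.8 0. ] 16.8
50 50.5 8.8 [0.3 0.7 0.5] 17.3
38 37.9 10.6 [-0.4  0.3  0.8] 17.8
28 28.1 12.3 [-0.5  0.4  1.2] 18.2
20 23.3 34.7 [0.1 0.4 2. ] 18.5
20.375 [545.66419864 369.46331642  59.87455786] 23.379637311587754 34.679449796676636 [ 0.02214428  1.16760828 -1.12271021]
```

View pics/w4.png

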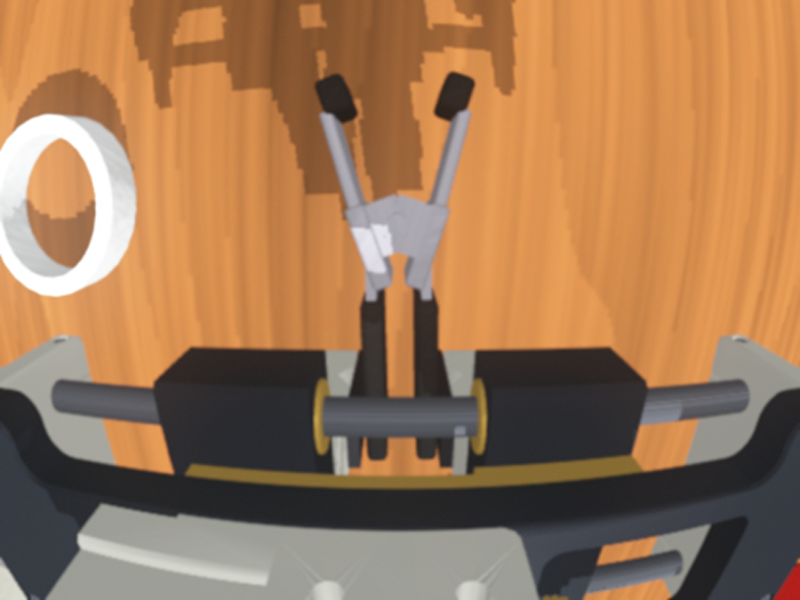

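Wrist view: the clamp is lifted and wide open, with tips at (336,98) and (455,96). The grips are parallel between the pads. I'll work out the tip offsets relative to the tool.

Run:
```python
from h import *
import pickle
st,im=pickle.load(open("pics/w4.pkl","rb"))
Rw=R.from_quat(st["eef_rot"])
for n,u,v,z in[("tl",336,98,84),("tr",455,96,84),("tlend",330,76,84),("trend",460,73,84),("pin",402,215,87),("tlin",351,95,84),("trin",441,93,84)]:
    p=onz("wrist",u*.64,v*.64,z,st);print(n,p.round(1),Rw.inv().apply(p-st["tcp_pos"]).round(1))
c=bot.camera("top");cv2.imwrite("pics/t5.png",cv2.resize(c[70:260,140:400,::-1],(780,570),interpolation=cv2.INTER_CUBIC))
```

```text
tl [567.2 275.1  84. ] [ 95.1 -17.9 -24.1]
tr [533.5 273.4  84. ] [ 95.6  15.9 -24.1]
tlend [569.2 268.5  84. ] [101.7 -19.6 -24.1]
trend [532.3 266.4  84. ] [102.5  17.3 -24.1]
pin [547.2 308.3  87. ] [ 61.2   0.8 -27.1]
tlin [562.9 274.2  84. ] [ 95.8 -13.6 -24.1]
trin [537.5 272.8  84. ] [ 96.3  11.9 -24.1]
```

View pics/t5.png

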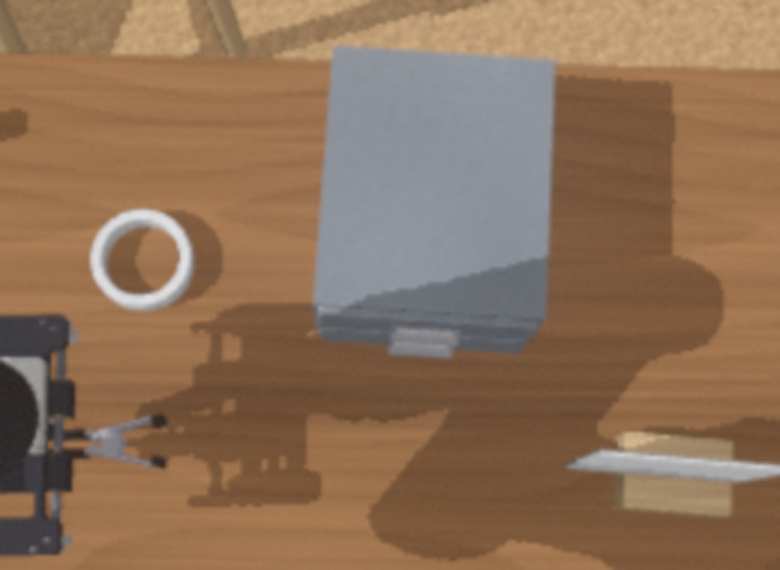

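The drawer is shut in the top view. Next I'll carry the clamp to 60 mm short of the final pose, aligned with the card, and check with the wrist camera.

Run:
```python
from h import *
import pickle
u=np.array([.0594,.998,0]); e=np.array([538.5,-100.5,83.])
o=q(-np.pi/2-.0594)
bot.line_to([545.7,369.5,83],60)
bot.line_to(e+138*u,80,o); bot.pause(.5)
st=bot.read_state();im=bot.camera("wrist");print(st["t"],st["tcp_pos"],st["width"],st["finger_force"])
pickle.dump((st,im),open("pics/w6.pkl","wb"));cv2.imwrite("pics/w6.png",cv2.resize(im[:,:,::-1],(800,600),interpolation=cv2.INTER_CUBIC))
```

```text
25.8083 [546.68016097  37.20868368  82.99918063] 23.30987936387236 34.679471254348755
```

View pics/w6.png

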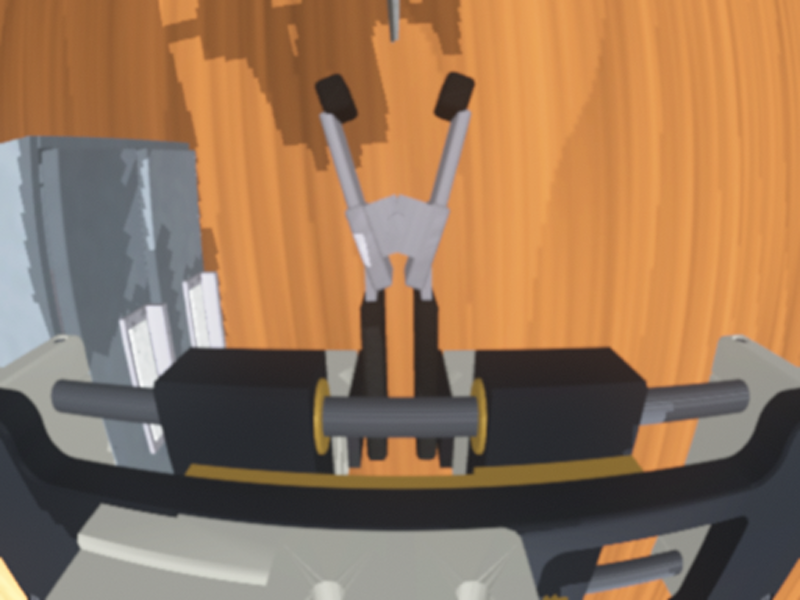

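Wrist view: the card's edge is at column 394, and the middle between the tips is at about 395.5, so it is well centred. I'll check the depth and advance in stages.

Run:
```python
from h import *
import pickle
st,im=pickle.load(open("pics/w6.pkl","rb"))
for z in(10,20,34):print(onz("wrist",394*.64,40*.64,z,st).round(1))
u=np.array([.0594,.998,0]); e=np.array([538.5,-100.5,83.])
for s in (115,100,88,78):
    bot.line_to(e+s*u,40); r=bot.read_state(); print(s,r["contact_force"].round(1))
bot.pause(.5)
st=bot.read_state();im=bot.camera("wrist");print(st["t"],st["tcp_pos"],st["width"],st["finger_force"],st["contact_force"].round(1))
pickle.dump((st,im),open("pics/w7.pkl","wb"));cv2.imwrite("pics/w7.png",cv2.resize(im[:,:,::-1],(800,600),interpolation=cv2.INTER_CUBIC))
```

```text
[ 541.  -102.5   10. ]
[541.  -99.7  20. ]
[541.1 -95.7  34. ]
115 [ 0.3  0.3 -0.8]
100 [-0.6  0.5 -0.7]
88 [-0.7 -0.3 -1.3]
78 [-0.6  0.7 -1.6]
28.4583 [543.1160987  -22.59594229  82.96767116] 23.553609123470444 34.67951774597168 [ 0.3 -1.  -0.8]
```

View pics/w7.png

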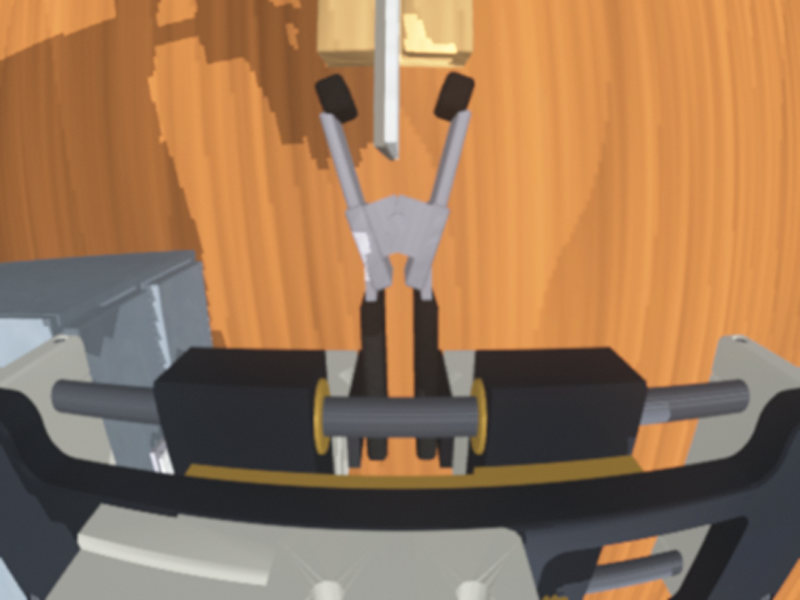

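Wrist view: the card's free edge, ending at about (390,150), stands between the tips at (336,98) and (455,96), clear of both. The tips are about 16 mm past the edge, with no contact force. Handing in.

```bash
python3 -c "
from plant import bot
print(bot.close_job())"
```

```text
the job is handed in; nothing more can be done
None
```

The job is handed in: the drawer is pushed home at its catch, and the clamp is held fully open around the card's free edge, about 10 mm above half-way up, tips about 16 mm in and clear of both faces; no verdict was returned.

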